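# Show where the whistle is

## Task

I can't find the whistle: slide the half-shut drawer all the way open by pushing with the fingertips against the inside of its front, then point down at the whistle with the fingertips just above its middle, and keep pointing, still, for at least three seconds. Finish there, still pointing. Don't grip or lift anything, don't touch the whistle or the carabiner, and leave the cup, the jar and the shoe horn where they are.

Things in the scene. Friction and masses are not known exactly. Their poses are not given: they have to be found in the camera images.
- cabinet: low wooden drawer unit fixed to the white bench, 250 deep (x) x 280 wide (y) x 75 mm high, open at its front. Origin on the bench at the middle of its front edge; +x points into the unit (away from the robot, within 0.3 rad), -x is the way the drawer opens, z up. It stands at a different place and yaw each time; it cannot move in a run.
- drawer (a joint): the one drawer of the unit: how far it is slid out to the unit's -x, in m. 0 is shut, 0.20 is the stop (all the way open). It starts 0.05 to 0.08 open, which leaves a gap that wide between the unit's front edge and the inside of the drawer's front. It slides stiffly (about 1.5 N friction, and 8 N per m/s) and stays where it is left.
- lip_top (a point): on the drawer: middle (across the width) of the upper inner edge of the drawer's front, 66 mm above the bench. It lies at [-opening, 0, 0.066] in the cabinet's frame; axes as the cabinet's. The drawer is plywood, inside 242 mm wide and 226 mm long; its floor's upper face is 16 mm above the bench, its side walls reach 58 mm.
- face_mid (a point): on the drawer: middle of the outer (robot-side) surface of the drawer's front, 37 mm above the bench; axes as the cabinet's. The front has no handle; it is 20 mm thick (an 8 mm plywood layer inside, to push on, and a 12 mm green layer outside) and stands from 8 to 66 mm above the bench, 254 mm wide inside, 276 mm outside.
- whistle: loose yellow plastic whistle lying on its side on the drawer floor: round barrel 24 mm across and 18 mm high, with a mouthpiece 9 mm wide and 18 mm high that reaches to x = +0.034; steel ring to x = -0.018. Origin centre of the barrel's underside, z up. In either half of the drawer, any yaw, 28 to 42 mm behind the unit's front edge at first (partly hidden); it rides with the drawer.
- whistle_top (a point): middle of the whistle's upper face, 18 mm above the drawer floor: the point to point at.
- carabiner: loose steel carabiner, 81 x 51 x 9 mm, lying flat in the other half of the drawer. Origin at the centre of its underside, its length along x.
- cup: orange silicone collapsible cup, stepped, 82 mm across at the rim, 66 mm high, upright on the bench beside the drawer unit. Origin centre of its underside.
- jar: glass jar with a steel twist cap, 72 mm across, 100 mm high, upright on the bench on the other side of the drawer unit. Origin centre of its underside.
- shoe_horn: pale wooden shoe horn, 190 x 35 x 12 mm, lying across the top of the drawer unit, 75 mm above the bench. Origin on its underside near the middle; its length along x.

How it is judged:
On the way, in this order (a step that is already met when the one before it is completed fails the run):
1. the drawer is all the way open (0.185 m or more) (value of joint drawer above 0.185 m), for 0.2 s.
2. the TCP stays over the whistle, pointing down at it, for 2 s (value of joint drawer above 0.185 m and horizontal distance between the grasp point and whistle_top below 0.025 m and distance between the grasp point and whistle_top below 0.08 m and angle between the grasp point's own z axis and vertical above 2.3 rad), for 2 s.
At the end, for the whole second after the job is handed in: Drawer out 0.185 m or more and at rest; whistle and carabiner on its floor; TCP within 25 mm horizontally and 80 mm in all of the middle of the whistle's upper face, tool pointing down within 48 degrees; cup, jar and shoe horn within 12 mm of their starts (all of step 2 and velocity of joint drawer between -0.01 and 0.01 m/s and linear speed of whistle below 0.02 m/s and height (world z) of whistle between 0.01 and 0.024 m and height (world z) of carabiner between 0.01 and 0.024 m and distance of each of cup, jar, shoe_horn from where it was at the start of the episode below 0.012 m); the robot touches nothing.
It fails at once if the robot touches the whistle (contact force between any of the fingers, the arm and whistle above 0.2 N).
It fails at once if the robot touches the carabiner (contact force between any of the fingers, the arm and carabiner above 0.2 N).
It fails at once if the whistle or the carabiner is lifted (height (world z) of any of whistle, carabiner above 0.03 m).
It fails at once if the drawer's front is pinched (fingers press on its inner and outer layer at once) (contact force between the fingers and drawer_c4 above 1 N and contact force between the fingers and drawer_c5 above 1 N).
It fails at once if the cup, the jar or the shoe horn is moved more than 12 mm or tipped (distance of any of cup, jar, shoe_horn from where it was at the start of the episode above 0.012 m or angle between any of cup, jar, shoe_horn's own z axis and vertical above 0.3 rad).
It also fails if it takes over 48 s, if anything falls off the work surface, if the arm or the gripper's body presses on something with over 40 N, if the wrist force passes 120 N, or if a joint passes its speed limit or range.

## Robot

A 6-joint arm with a two-finger parallel gripper is mounted at the origin on the work surface. World frame = base frame: x ahead of the robot, y to its left, z up, the work surface at z = 0. Lengths are in m, angles in rad, forces in N, time in s.
With the tool pointing down it reaches from about 0.3 to 0.85 m from the base axis. Payload 4.2 kg.
Tool frame: the origin (TCP) lies between the finger pads, 19 mm behind the fingertips; this is the grasp point; z points along the fingers, y is the line along which they close (so a half turn about z gives the same grasp; the last joint's range is limited). The gripper opens to 91 mm and grips with 3 to 60 N. Pads are 32 mm wide; open, the fingers measure 118 mm over their backs; the gripper's body (76 mm by 178 mm) begins 60 mm behind the grasp point.
Start: joints at [-1.13, 0.32, 1.565, -0, 1.257, -0.02], TCP at [0.256, -0.515, 0.233] pointing down, gripper open.
Joint ranges: [-3.11, 3.11], [-0.84, 2.01], [0.21, 2.61], [-1.34, 4.49], [0.05, 2.63], [-2.56, 2.56]. Speed limits (rad/s): [2.57, 2.57, 3.14, 3.14, 3.14, 3.14].

## Interface

Orientations are given as a unit quaternion [x, y, z, w].
In Python, from workcell import sensors, vision, workorder, spotter gives the robot as it stands.
- The arm moves only by the tool servo_tool, never from a script. Its argument "moves" is a list of rows, each an object of numbers: "x", "y", "z": the shift along the tool's x, y, z normalised to -1 to 1, where 1 is 12 cm; "turn": the turn about the tool's z normalised to -1 to 1, where 1 is pi rad. In form: [{"x": .., "y": .., "z": .., "turn": ..}, ...]. A call has 1 to 12 rows; each row shifts and turns the commanded pose from where the row before left it, along the tool's axes as they then stand; what a row does not reach is not made up. A row lasts 1/12 s, in which the tool goes at most 41.7 mm and 7.16 degrees, less where a joint would pass 70% of its speed; a pose out of reach is approached as far as the arm can. A call with a number of a shift or a turn outside -1 to 1 is refused whole. A call with a gripper value outside its range is refused whole. "grip" is the opening, from 0 (shut) to 1 (fully open), set as the call begins (left out, the last holds). The fingers move at their own pace and stop on an object; "grip_force" is the grip in N (left out, the last holds). Time passes only in rows, so rows that do not move let the fingers close. It gives the time, the measured TCP pose, the force, the opening and the grip force at its end, in the units of the state.
- sensors.read_state(): the state, without advancing time (a new reading comes with each control period).
- vision.grab_frame(name): name is "side" or "top"; returns the picture (384x512x3 uint8, red, green, blue); there is no depth.
- vision.calibration(name): a dict with "K" (3x3 intrinsics, pixels), "world_from_camera" (4x4, takes a point from camera to world coordinates). Camera axes: x right, y up, looking along -z (the intrinsics and any distortion apply to the point x, -y, -z); pixel columns grow to the right and rows downward; lengths in m; the calibration is good to about 2 mm. A picture is of the moment at which its call begins. calibration takes no time and is no camera call.
- workorder.close_job(): hands the job in; it is judged then, once.
Trained networks look in the newest picture that a camera, given by its name, has taken for a name from the list of things; names that differ only in an ending like _2 or _b are one class to them, and where a whole thing is asked for, a point or a joint stands for the part that bears it (a point fixed in the world has none). Each returns a list of dicts, best first, with "score" (0 to 1); they miss things now and then, are a little off and sometimes report something else, mostly with a low value. They report only what shows in the picture. A call takes as long as a camera call.
- spotter.boxes_of(target, camera): "at" ([column, row] in pixels, amid what is visible of it).
The state is a dict: "time_s": time; "joint_positions": joint angles; "qd": joint speeds; "tau": joint torques, N m; "ee_pos": TCP position; "tool_rot": TCP orientation; "contact_force": force on the tool from outside, world axes, zero at the start; "moment": the same for the moment, N m; "grip_width": opening from 0.0 (shut) to 1.0 (fully open); "grip_force": force on a finger pad.
Only numpy, scipy, OpenCV 4.12 (cv2) and the standard library are available. Lean on these libraries where they do the work, as an engineer would, in place of code of your own. Each camera call takes 0.05 s, during which the arm holds its last target. There are 200 camera calls.

## Working session

There is one attempt and no reset: what is moved stays moved. The work goes in short steps, Python scripts to look and compute and a tool call to move; the robot and the scene stay as the last step left them, time stands still between calls to the robot, and variables do not carry over. Pictures are saved under pics/ and viewed, at most 10 in all, crops included, and the job is handed in when it is done.

Besides the shell and the picture viewer there is one more tool, called after "Request:" by a JSON object that holds its "op" and its "data", one argument or row to a line. servo_tool: Moves the arm, as the interface text tells. Its arguments: {"type":"object","properties":{"moves":{"type":"array"},"grip":{"type":"number"},"grip_force":{"type":"number"}},"required":["moves"]}

```bash
mkdir -p pics; cat > h.py <<'E'
import numpy as np, cv2
from workcell import sensors, vision, workorder, spotter
def ray(cam,px):
    c=vision.calibration(cam);K=np.array(c["K"]);T=np.array(c["world_from_camera"])
    p=np.linalg.inv(K)@[px[0],px[1],1]
    return T[:3,3],T[:3,:3]@[p[0],-p[1],-p[2]]
def at_z(cam,px,z):
    o,d=ray(cam,px);return o+d*(z-o[2])/d[2]
def proj(cam,P):
    c=vision.calibration(cam);K=np.array(c["K"]);T=np.linalg.inv(np.array(c["world_from_camera"]))
    q=T[:3,:3]@np.array(P)+T[:3,3];u=K@[q[0],-q[1],-q[2]];return u[:2]/u[2]
E
python3 - <<'E'
from h import *
np.set_printoptions(precision=4,suppress=True)
for n in("top","side"):
    f=vision.grab_frame(n);cv2.imwrite(f"pics/{n}0.png",f[...,::-1])
    print({k:v for k,v in vision.calibration(n).items() if k not in("K","world_from_camera")}, np.array(vision.calibration(n)["world_from_camera"])[:3,3])
    for t,z in(("whistle",.034),("carabiner",.025),("lip_top",.066),("face_mid",.037),("cup",.066),("jar",.1),("shoe_horn",.087),("cabinet",.075)):
        for r in spotter.boxes_of(t,n)[:2]: print(n,t,r["score"],r["at"],at_z(n,r["at"],z))
s=sensors.read_state();print(s["time_s"],s["ee_pos"],s["tool_rot"],s["grip_width"])
E
```

```text
{} [0.5301 0.0354 1.1483]
top lip_top 0.88 [266.2, 191.1] [0.6299 0.0078 0.066 ]
top face_mid 0.94 [262.8, 193.2] [0.6269 0.0158 0.037 ]
top cup 0.97 [363.4, 164.1] [ 0.7037 -0.2405  0.066 ]
top jar 0.63 [155.9, 187.0] [0.6322 0.2806 0.1   ]
top shoe_horn 0.91 [240.1, 145.3] [0.7427 0.0758 0.087 ]
top cabinet 0.65 [260.3, 144.4] [0.7484 0.0248 0.075 ]
{} [ 0.3368 -0.5405  0.8425]
side whistle 0.47 [295.9, 210.9] [ 0.7059 -0.055   0.034 ]
side carabiner 0.68 [248.6, 178.3] [0.668  0.0808 0.025 ]
side lip_top 0.69 [255.1, 203.9] [ 0.629  -0.0173  0.066 ]
side face_mid 0.67 [255.0, 204.0] [0.6396 0.0022 0.037 ]
side cup 0.58 [355.5, 275.5] [ 0.7049 -0.2522  0.066 ]
side jar 0.92 [198.7, 122.3] [0.6221 0.227  0.1   ]
side shoe_horn 0.62 [287.7, 152.3] [0.7529 0.0557 0.087 ]
side cabinet 0.57 [291.0, 177.9] [ 0.7256 -0.0014  0.075 ]
0.9 [ 0.2557 -0.5151  0.2328] [0.9736 0.2283 0.     0.0001] 1.0012263022259225
```

```bash
python3 - <<'E'
import cv2
a=cv2.imread("pics/top0.png")[80:260,120:400]; cv2.imwrite("pics/top0c.png",cv2.resize(a,None,fx=2.8,fy=2.8,interpolation=cv2.INTER_CUBIC))
a=cv2.imread("pics/side0.png")[80:310,150:410]; cv2.imwrite("pics/side0c.png",cv2.resize(a,None,fx=2.5,fy=2.5,interpolation=cv2.INTER_CUBIC))
E
```

```text
(no output)
```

View pics/top0c.png

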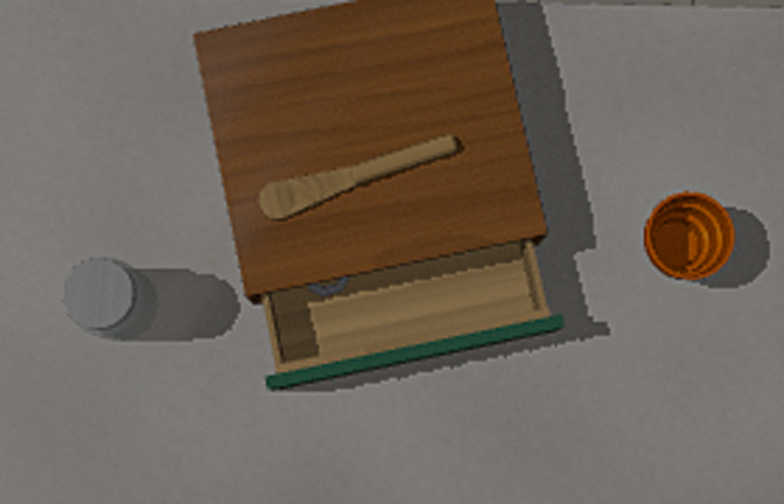

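View pics/side0c.png

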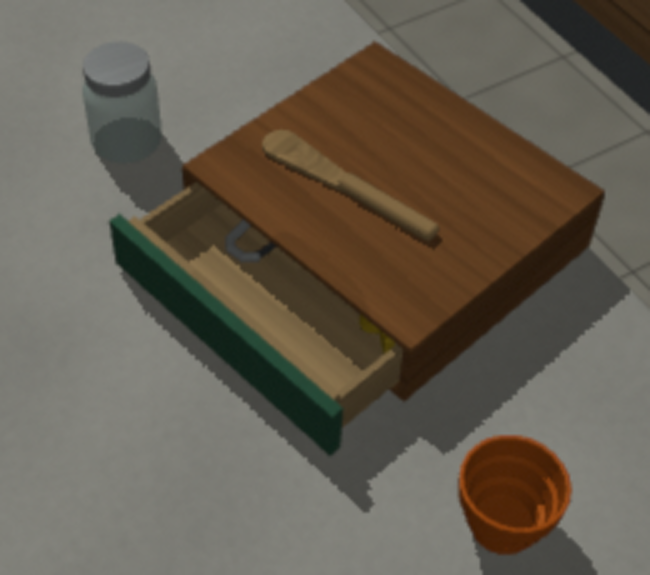

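The top view shows the cabinet front edge from full-picture pixel (210,187) to (315,164), and the green front from (215,218) to (321,196). The side view shows the carabiner peeking out at the left and the whistle under the right end of the edge, at about (300,211). The middle of the gap is clear.

```bash
python3 - <<'E'
from h import *
np.set_printoptions(precision=4,suppress=True)
f=lambda u,v:(120+u/2.8-.3,80+v/2.8-.3)
g=lambda u,v:(150+u/2.5-.3,80+v/2.5-.3)
L=at_z("top",f(250,301),.075);R=at_z("top",f(546,237),.075);print("front",L,R,np.linalg.norm(L-R))
print("side front",at_z("side",g(185,176),.075),at_z("side",g(411,351),.075))
gl=at_z("top",f(268,389),.066);gr=at_z("top",f(563,329),.066);print("green",gl,gr,np.linalg.norm(gl-gr))
x=R-L;x/=np.linalg.norm(x);yaw=np.arctan2(x[0],-x[1]);d=gr-gl;print("yaw",yaw*-1, np.arctan2(d[0],-d[1])*-1)
X=np.array([-x[1],x[0],0]);m=(L+R)/2;m2=(gl+gr)/2;print("mid",m,"X",X,"green mid",m2,"open",-(m2-m)@X-.02, "lat",(m2-m)@x)
for q in((375,328),):print("whistle seen",at_z("side",g(*q),.034))
a=yaw
s=sensors.read_state();from scipy.spatial.transform import Rotation as Ro
print(Ro.from_quat(s["tool_rot"]).as_matrix())
E
```

```text
front [0.6364 0.1526 0.075 ] [ 0.6995 -0.1142  0.075 ] 0.2741820024302932
side front [0.6406 0.1428 0.075 ] [ 0.7057 -0.1166  0.075 ]
green [0.5578 0.1351 0.066 ] [ 0.6167 -0.1313  0.066 ] 0.2728664061700142
yaw -0.23200387725689675 -0.21769658492939636
mid [0.6679 0.0192 0.075 ] X [0.9732 0.2299 0.    ] green mid [0.5872 0.0019 0.066 ] open 0.06251454928517794 lat -0.001767211758253029
whistle seen [ 0.7128 -0.0591  0.034 ]
[[ 0.8957  0.4446  0.0001]
 [ 0.4446 -0.8957 -0.0001]
 [ 0.      0.0001 -1.    ]]
```

Request:
{"op": "servo_tool", "data": {
  "grip": 0,
  "grip_force": 5,
  "moves": [
    {"turn": 0.0375},
    {"turn": 0.0375},
    {"x": 0.2, "y": -0.175},
    {"x": 0.2, "y": -0.175},
    {"x": 0.2, "y": -0.175},
    {"x": 0.2, "y": -0.175},
    {"x": 0.2, "y": -0.175},
    {"x": 0.2, "y": -0.175},
    {"x": 0.2, "y": -0.175},
    {"x": 0.2, "y": -0.175},
    {"x": 0.2, "y": -0.175},
    {"x": 0.2, "y": -0.175}
  ]
}}

```text
validation failed for argument at $.mo...
```

Request:
{"op": "servo_tool", "data": {
  "moves": [
    {"x": 0.2, "y": -0.175},
    {"x": 0.2, "y": -0.175},
    {"x": 0.2, "y": -0.175},
    {"x": 0.2, "y": -0.175},
    {"x": 0.2, "y": -0.175},
    {"x": 0.2, "y": -0.175},
    {"x": 0.2, "y": -0.175},
    {"x": 0.2, "y": -0.175},
    {"x": 0.1, "y": -0.1},
    {},
    {}
  ]
}}

```text
validation failed for argument at $.mo...
```

Request:
{"op": "servo_tool", "data": {
  "grip": 0,
  "grip_force": 5,
  "moves": [
    {"x": 0, "y": 0, "z": 0, "turn": 0.0375},
    {"x": 0, "y": 0, "z": 0, "turn": 0.0375},
    {"x": 0.2, "y": -0.175, "z": 0, "turn": 0},
    {"x": 0.2, "y": -0.175, "z": 0, "turn": 0},
    {"x": 0.2, "y": -0.175, "z": 0, "turn": 0},
    {"x": 0.2, "y": -0.175, "z": 0, "turn": 0},
    {"x": 0.2, "y": -0.175, "z": 0, "turn": 0},
    {"x": 0.2, "y": -0.175, "z": 0, "turn": 0},
    {"x": 0.2, "y": -0.175, "z": 0, "turn": 0},
    {"x": 0.2, "y": -0.175, "z": 0, "turn": 0},
    {"x": 0.2, "y": -0.175, "z": 0, "turn": 0},
    {"x": 0.2, "y": -0.175, "z": 0, "turn": 0}
  ]
}}

```text
time_s: 1.9
ee_pos: [0.4434, -0.2554, 0.233]
tool_rot: [0.994, 0.112, 0.0, 0.0]
contact_force: [0.2, 0.0, -0.2]
grip_width: 0.158
grip_force: 0.0
```

Request:
{"op": "servo_tool", "data": {
  "moves": [
    {"x": 0.2, "y": -0.175, "z": 0, "turn": 0},
    {"x": 0.2, "y": -0.175, "z": 0, "turn": 0},
    {"x": 0.2, "y": -0.175, "z": 0, "turn": 0},
    {"x": 0.2, "y": -0.175, "z": 0, "turn": 0},
    {"x": 0.2, "y": -0.175, "z": 0, "turn": 0},
    {"x": 0.2, "y": -0.175, "z": 0, "turn": 0},
    {"x": 0.2, "y": -0.175, "z": 0, "turn": 0},
    {"x": 0.2, "y": -0.175, "z": 0, "turn": 0},
    {"x": 0.2, "y": -0.175, "z": 0, "turn": 0},
    {"x": 0, "y": 0, "z": 0, "turn": 0},
    {"x": 0, "y": 0, "z": 0, "turn": 0}
  ]
}}

```text
time_s: 2.82
ee_pos: [0.6115, -0.0231, 0.2322]
tool_rot: [0.994, 0.114, -0.0, 0.0]
contact_force: [-0.9, -0.3, 0.4]
grip_width: 0.005
grip_force: 0.0
```

Request:
{"op": "servo_tool", "data": {
  "moves": [
    {"x": 0.13, "y": -0.1, "z": 0.1, "turn": 0},
    {"x": 0.13, "y": -0.1, "z": 0.2, "turn": 0},
    {"x": 0, "y": 0, "z": 0.2, "turn": 0},
    {"x": 0, "y": 0, "z": 0.2, "turn": 0},
    {"x": 0, "y": 0, "z": 0.2, "turn": 0},
    {"x": 0, "y": 0, "z": 0.1, "turn": 0},
    {"x": 0, "y": 0, "z": 0, "turn": 0},
    {"x": 0, "y": 0, "z": 0, "turn": 0}
  ]
}}

```text
time_s: 3.48
ee_pos: [0.6355, 0.005, 0.1126]
tool_rot: [0.994, 0.112, -0.001, 0.0]
contact_force: [-0.7, 0.3, 1.0]
grip_width: 0.007
grip_force: 0.0
```

```bash
python3 - <<'E'
from h import *
a=vision.grab_frame("side")[80:310,150:410,::-1]; a=cv2.resize(a,None,fx=2.5,fy=2.5,interpolation=cv2.INTER_CUBIC)
s=sensors.read_state();p=np.array(s["ee_pos"]);print(p,s["tool_rot"])
t=proj("side",p-[0,0,.019]);t2=proj("side",[p[0],p[1],.066])
for q,c in((t,(0,0,255)),(t2,(255,0,0))): cv2.circle(a,(int((q[0]-150)*2.5),int((q[1]-80)*2.5)),3,c,-1)
cv2.imwrite("pics/s1.png",a)
E
```

```text
[0.63637223 0.00513046 0.11370564] [9.93723942e-01 1.11858414e-01 6.04935469e-04 2.38026941e-04]
```

View pics/s1.png

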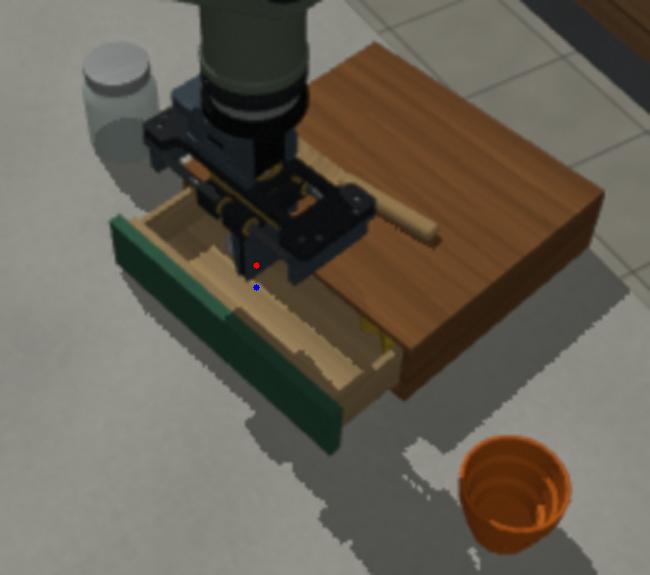

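The fingertips (red, at 256,265) hang over the middle of the gap, clear of the carabiner and whistle. I'll go down next.

Request:
{"op": "servo_tool", "data": {
  "moves": [
    {"x": 0, "y": 0, "z": 0.1, "turn": 0},
    {"x": 0, "y": 0, "z": 0.1, "turn": 0},
    {"x": 0, "y": 0, "z": 0.1, "turn": 0},
    {"x": 0, "y": 0, "z": 0.1, "turn": 0},
    {"x": 0, "y": 0, "z": 0.04, "turn": 0},
    {"x": 0, "y": 0, "z": 0, "turn": 0},
    {"x": 0, "y": 0, "z": 0, "turn": 0}
  ]
}}

```text
time_s: 4.12
ee_pos: [0.6363, 0.006, 0.06]
tool_rot: [0.994, 0.112, 0.0, 0.0]
contact_force: [0.1, 0.7, -0.5]
grip_width: 0.009
grip_force: 0.0
```

Request:
{"op": "servo_tool", "data": {
  "moves": [
    {"x": -0.05, "y": 0, "z": 0, "turn": 0},
    {"x": -0.05, "y": 0, "z": 0, "turn": 0},
    {"x": -0.05, "y": 0, "z": 0, "turn": 0},
    {"x": -0.08, "y": 0, "z": 0, "turn": 0},
    {"x": -0.08, "y": 0, "z": 0, "turn": 0},
    {"x": -0.08, "y": 0, "z": 0, "turn": 0},
    {"x": -0.08, "y": 0, "z": 0, "turn": 0}
  ]
}}

```text
time_s: 4.7
ee_pos: [0.5804, -0.0069, 0.0605]
tool_rot: [0.994, 0.112, 0.001, 0.0]
contact_force: [2.5, 0.1, 2.5]
grip_width: 0.003
grip_force: 1.2
```

Request:
{"op": "servo_tool", "data": {
  "moves": [
    {"x": -0.08, "y": 0, "z": 0, "turn": 0},
    {"x": -0.08, "y": 0, "z": 0, "turn": 0},
    {"x": -0.08, "y": 0, "z": 0, "turn": 0},
    {"x": -0.08, "y": 0, "z": 0, "turn": 0},
    {"x": -0.08, "y": 0, "z": 0, "turn": 0},
    {"x": -0.08, "y": 0, "z": 0, "turn": 0},
    {"x": -0.08, "y": 0, "z": 0, "turn": 0},
    {"x": -0.05, "y": 0, "z": 0, "turn": 0},
    {"x": -0.03, "y": 0, "z": 0, "turn": 0},
    {"x": 0, "y": 0, "z": 0, "turn": 0}
  ]
}}

```text
time_s: 5.53
ee_pos: [0.5043, -0.0237, 0.0595]
tool_rot: [0.994, 0.112, -0.002, -0.0]
contact_force: [-0.8, -0.3, -1.1]
grip_width: 0.007
grip_force: 0.0
```

Request:
{"op": "servo_tool", "data": {
  "moves": [
    {"x": -0.03, "y": 0, "z": 0, "turn": 0},
    {"x": -0.03, "y": 0, "z": 0, "turn": 0},
    {"x": 0, "y": 0, "z": 0, "turn": 0}
  ]
}}

```text
time_s: 5.78
ee_pos: [0.4983, -0.0253, 0.0596]
tool_rot: [0.994, 0.112, -0.001, -0.0]
contact_force: [-0.3, -0.5, 0.0]
grip_width: 0.006
grip_force: 0.0
```

Request:
{"op": "servo_tool", "data": {
  "moves": [
    {"x": -0.03, "y": 0, "z": 0, "turn": 0},
    {"x": -0.03, "y": 0, "z": 0, "turn": 0},
    {"x": 0, "y": 0, "z": 0, "turn": 0}
  ]
}}

```text
time_s: 6.03
ee_pos: [0.4973, -0.026, 0.0604]
tool_rot: [0.994, 0.111, 0.006, -0.0]
contact_force: [10.7, 6.7, -9.2]
grip_width: 0.003
grip_force: 6.1
```

```bash
python3 - <<'E'
from h import *
np.set_printoptions(precision=4,suppress=True)
for n in("top","side"):
    f=vision.grab_frame(n);cv2.imwrite(f"pics/{n}2.png",f[...,::-1])
    for t,z in(("whistle",.034),("carabiner",.025)):
        for r in spotter.boxes_of(t,n)[:2]: print(n,t,r["score"],r["at"],at_z(n,r["at"],z))
a=cv2.imread("pics/top2.png")[120:280,170:370]; cv2.imwrite("pics/top2c.png",cv2.resize(a,None,fx=3.5,fy=3.5,interpolation=cv2.INTER_CUBIC))
a=cv2.imread("pics/side2.png")[120:320,150:410]; cv2.imwrite("pics/side2c.png",cv2.resize(a,None,fx=2.5,fy=2.5,interpolation=cv2.INTER_CUBIC))
s=sensors.read_state();print(s["contact_force"],s["ee_pos"])
E
```

```text
top carabiner 0.63 [239.7, 216.2] [0.5663 0.0754 0.025 ]
side whistle 0.46 [250.3, 245.3] [ 0.5809 -0.0812  0.034 ]
side carabiner 0.68 [221.1, 198.2] [0.5883 0.0613 0.025 ]
[11.2479  4.9373 -7.9668] [ 0.4973 -0.026   0.0604]
```

View pics/side2c.png

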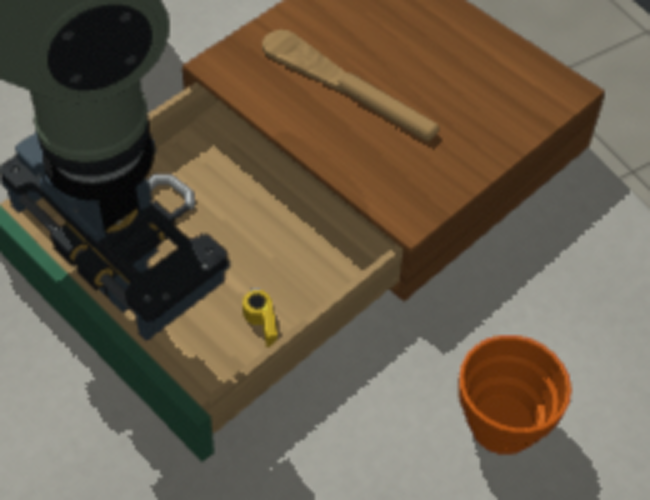

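The side view shows the drawer fully out against its stop (about 11 N). The whistle is fully visible, its barrel at full-picture pixel (252,240), and the carabiner is at (221,198). I'll back off, raise the tool, then look from the top.

Request:
{"op": "servo_tool", "data": {
  "moves": [
    {"x": 0.06, "y": 0, "z": 0, "turn": 0},
    {"x": 0.08, "y": 0, "z": 0, "turn": 0},
    {"x": 0, "y": 0, "z": -0.15, "turn": 0},
    {"x": 0, "y": 0, "z": -0.2, "turn": 0},
    {"x": 0, "y": -0.2, "z": -0.15, "turn": 0},
    {"x": 0, "y": -0.2, "z": 0, "turn": 0},
    {"x": 0, "y": -0.2, "z": 0, "turn": 0},
    {"x": 0, "y": 0, "z": 0, "turn": 0},
    {"x": 0, "y": 0, "z": 0, "turn": 0}
  ]
}}

```text
time_s: 7.08
ee_pos: [0.4922, 0.0477, 0.1199]
tool_rot: [0.994, 0.114, -0.001, 0.0]
contact_force: [-0.5, 0.1, -0.6]
grip_width: 0.008
grip_force: 0.0
```

```bash
python3 - <<'E'
from h import *
np.set_printoptions(precision=4,suppress=True)
for n in("top","side"):
    f=vision.grab_frame(n);cv2.imwrite(f"pics/{n}3.png",f[...,::-1])
    for r in spotter.boxes_of("whistle",n)[:2]: print(n,r["score"],r["at"],at_z(n,r["at"],.034))
    h=cv2.cvtColor(f,cv2.COLOR_RGB2HSV);m=cv2.inRange(h,(22,140,70),(34,255,255));k,l,st,ce=cv2.connectedComponentsWithStats(m)
    for i in range(1,k):
        if st[i,4]>15: print(n,st[i],ce[i],at_z(n,ce[i],.034))
a=cv2.imread("pics/top3.png")[140:300,190:350]; cv2.imwrite("pics/top3c.png",cv2.resize(a,None,fx=3.5,fy=3.5,interpolation=cv2.INTER_CUBIC))
print("barrel side",at_z("side",(252.5,240.1),.034))
E
```

```text
top 0.52 [298.6, 210.2] [ 0.5842 -0.0784  0.034 ]
top 0.4 [365.9, 163.6] [ 0.7103 -0.2553  0.034 ]
top [292 205  19   9  83] [300.3735 209.5663] [ 0.5859 -0.083   0.034 ]
side 0.59 [251.5, 244.3] [ 0.5842 -0.0803  0.034 ]
side [  0  55  37  28 621] [14.6473 68.6634] [0.3004 0.7524 0.034 ]
side [247 236  14  23 172] [254.2326 245.8605] [ 0.5871 -0.0862  0.034 ]
barrel side [ 0.5908 -0.0727  0.034 ]
```

View pics/top3c.png

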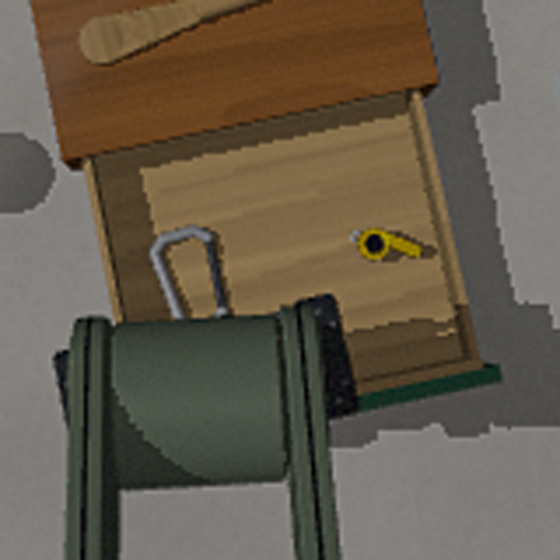

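The top view shows the barrel at crop (375,244), which is full-picture (296.8,209.4), with the mouthpiece to its right. Both cameras put it near (0.588, -0.075), so I'll aim at (0.587, -0.078).

Request:
{"op": "servo_tool", "data": {
  "moves": [
    {"x": 0.1, "y": 0.2, "z": 0, "turn": 0},
    {"x": 0.1, "y": 0.2, "z": 0, "turn": 0},
    {"x": 0.1, "y": 0.2, "z": 0, "turn": 0},
    {"x": 0.1, "y": 0.2, "z": 0, "turn": 0},
    {"x": 0.1, "y": 0.2, "z": 0, "turn": 0},
    {"x": 0.03, "y": 0.2, "z": 0, "turn": 0},
    {"x": 0, "y": 0, "z": 0.1, "turn": 0},
    {"x": 0, "y": 0, "z": 0.1, "turn": 0},
    {"x": 0, "y": 0, "z": 0.1, "turn": 0},
    {"x": 0, "y": 0, "z": 0.05, "turn": 0},
    {"x": 0, "y": 0, "z": 0, "turn": 0},
    {"x": 0, "y": 0, "z": 0, "turn": 0}
  ]
}}

```text
time_s: 8.28
ee_pos: [0.5867, -0.0795, 0.0778]
tool_rot: [0.994, 0.112, -0.0, -0.0]
contact_force: [0.4, -0.3, 0.5]
grip_width: 0.007
grip_force: 0.0
```

```bash
python3 - <<'E'
from h import *
a=vision.grab_frame("side")[120:320,150:410,::-1]; a=cv2.resize(a,None,fx=2.5,fy=2.5,interpolation=cv2.INTER_CUBIC)
p=np.array(sensors.read_state()["ee_pos"]);print(p)
q=proj("side",[p[0],p[1],.034]);cv2.circle(a,(int((q[0]-150)*2.5),int((q[1]-120)*2.5)),3,(0,0,255),-1)
cv2.imwrite("pics/s4.png",a)
E
```

```text
[ 0.58705677 -0.079454    0.07834138]
```

View pics/s4.png

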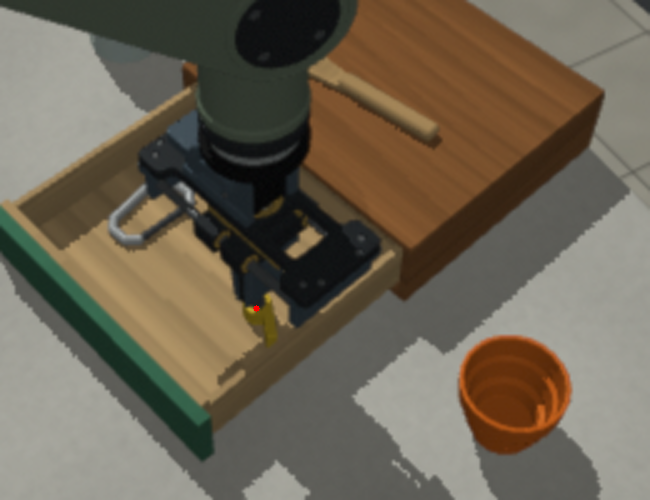

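The red mark, which is the point below the TCP at whistle-top height, sits on the barrel at crop (256,308). The drawer is still fully open and the tips are clear of the whistle. Now I'll hold still.

Request:
{"op": "servo_tool", "data": {
  "moves": [
    {"x": 0, "y": 0, "z": 0, "turn": 0},
    {"x": 0, "y": 0, "z": 0, "turn": 0},
    {"x": 0, "y": 0, "z": 0, "turn": 0},
    {"x": 0, "y": 0, "z": 0, "turn": 0},
    {"x": 0, "y": 0, "z": 0, "turn": 0},
    {"x": 0, "y": 0, "z": 0, "turn": 0},
    {"x": 0, "y": 0, "z": 0, "turn": 0},
    {"x": 0, "y": 0, "z": 0, "turn": 0},
    {"x": 0, "y": 0, "z": 0, "turn": 0},
    {"x": 0, "y": 0, "z": 0, "turn": 0},
    {"x": 0, "y": 0, "z": 0, "turn": 0},
    {"x": 0, "y": 0, "z": 0, "turn": 0}
  ]
}}

```text
time_s: 9.33
ee_pos: [0.5867, -0.0791, 0.0779]
tool_rot: [0.994, 0.112, -0.0, 0.0]
contact_force: [1.0, 0.0, -0.4]
grip_width: 0.004
grip_force: 0.0
```

Request:
{"op": "servo_tool", "data": {
  "moves": [
    {"x": 0, "y": 0, "z": 0, "turn": 0},
    {"x": 0, "y": 0, "z": 0, "turn": 0},
    {"x": 0, "y": 0, "z": 0, "turn": 0},
    {"x": 0, "y": 0, "z": 0, "turn": 0},
    {"x": 0, "y": 0, "z": 0, "turn": 0},
    {"x": 0, "y": 0, "z": 0, "turn": 0},
    {"x": 0, "y": 0, "z": 0, "turn": 0},
    {"x": 0, "y": 0, "z": 0, "turn": 0},
    {"x": 0, "y": 0, "z": 0, "turn": 0},
    {"x": 0, "y": 0, "z": 0, "turn": 0},
    {"x": 0, "y": 0, "z": 0, "turn": 0},
    {"x": 0, "y": 0, "z": 0, "turn": 0}
  ]
}}

```text
time_s: 10.33
ee_pos: [0.5867, -0.0791, 0.0779]
tool_rot: [0.994, 0.112, 0.0, 0.0]
contact_force: [-0.5, 0.4, -0.0]
grip_width: 0.006
grip_force: 0.0
```

Request:
{"op": "servo_tool", "data": {
  "moves": [
    {"x": 0, "y": 0, "z": 0, "turn": 0},
    {"x": 0, "y": 0, "z": 0, "turn": 0},
    {"x": 0, "y": 0, "z": 0, "turn": 0},
    {"x": 0, "y": 0, "z": 0, "turn": 0},
    {"x": 0, "y": 0, "z": 0, "turn": 0},
    {"x": 0, "y": 0, "z": 0, "turn": 0},
    {"x": 0, "y": 0, "z": 0, "turn": 0},
    {"x": 0, "y": 0, "z": 0, "turn": 0},
    {"x": 0, "y": 0, "z": 0, "turn": 0},
    {"x": 0, "y": 0, "z": 0, "turn": 0},
    {"x": 0, "y": 0, "z": 0, "turn": 0},
    {"x": 0, "y": 0, "z": 0, "turn": 0}
  ]
}}

```text
time_s: 11.33
ee_pos: [0.5867, -0.0792, 0.0779]
tool_rot: [0.994, 0.112, 0.0, 0.0]
contact_force: [0.4, -0.2, -0.3]
grip_width: 0.005
grip_force: 0.0
```

Request:
{"op": "servo_tool", "data": {
  "moves": [
    {"x": 0, "y": 0, "z": 0, "turn": 0},
    {"x": 0, "y": 0, "z": 0, "turn": 0},
    {"x": 0, "y": 0, "z": 0, "turn": 0},
    {"x": 0, "y": 0, "z": 0, "turn": 0},
    {"x": 0, "y": 0, "z": 0, "turn": 0},
    {"x": 0, "y": 0, "z": 0, "turn": 0}
  ]
}}

```text
time_s: 11.83
ee_pos: [0.5867, -0.0791, 0.0779]
tool_rot: [0.994, 0.112, -0.0, 0.0]
contact_force: [0.4, -0.4, 0.4]
grip_width: 0.007
grip_force: 0.0
```

```bash
python3 -c "
from h import *
print(sensors.read_state()['ee_pos'],workorder.close_job())"
```

```text
the job is handed in; nothing more can be done
[ 0.58670277 -0.07912841  0.07792442] None
```

The drawer is pushed open to its stop, the fingertips have held still about 25 mm above the middle of the whistle for over three seconds and are still pointing there, and the job is handed in (no verdict was returned).

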